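# Release the air valve that was left latched

## Task

The compressed-air block on the bench is about to be coupled up, but one of its four push-push valves was left on: its key is still latched down. With the gripper's fingertips tap the four keys lightly one after the other, from the left end of the row to the right, to feel which one is down, without switching any of them over; then press that key fully in and let it spring up, so that all four stand up, and draw the hand clear. Leave the other keys off, and do not disturb or pick up anything lying around the block.

Things in the scene. Friction and masses are not known exactly. Their poses are not given: they have to be found in the camera images.
- manifold: aluminium compressed-air block, 58 x 256 x 46 mm, with a row of four identical valves on top, on a dark steel plate 100 x 300 x 6 mm, fixed; a gauge and an inlet plug at its ends reach 165 mm from its middle. Origin: middle of the plate's underside, on the bench. x across the row, away from the robot; y along the row, to the left as the robot sees it; z up
- place_1 (a point): the first place of the row, counted from the left as the robot sees it: on the block's top face, 52 mm above the bench, on the axis of the valve there. Places are 60 mm apart. Each valve is a black flange 46 mm square, on it a round aluminium collar of 39 mm diameter with its top 68 mm above the bench, and in it the round grey key
- place_2 (a point): the second place of the row, counted from the left as the robot sees it: on the block's top face, 52 mm above the bench, on the axis of the valve there. Places are 60 mm apart. Each valve is a black flange 46 mm square, on it a round aluminium collar of 39 mm diameter with its top 68 mm above the bench, and in it the round grey key
- place_3 (a point): the third place of the row, counted from the left as the robot sees it: on the block's top face, 52 mm above the bench, on the axis of the valve there. Places are 60 mm apart. Each valve is a black flange 46 mm square, on it a round aluminium collar of 39 mm diameter with its top 68 mm above the bench, and in it the round grey key
- place_4 (a point): the last place of the row, counted from the left as the robot sees it: on the block's top face, 52 mm above the bench, on the axis of the valve there. Places are 60 mm apart. Each valve is a black flange 46 mm square, on it a round aluminium collar of 39 mm diameter with its top 68 mm above the bench, and in it the round grey key
- key_1_top (a point): centre of the flat top of one key, 27 mm in diameter (key_1; the names say nothing of the order in the row, which changes): 82 mm above the bench when the key stands up, about 76.5 mm when it is latched, 72.5 mm when pressed fully in
- key_2_top (a point): centre of the flat top of one key, 27 mm in diameter (key_2; the names say nothing of the order in the row, which changes): 82 mm above the bench when the key stands up, about 76.5 mm when it is latched, 72.5 mm when pressed fully in
- key_3_top (a point): centre of the flat top of one key, 27 mm in diameter (key_3; the names say nothing of the order in the row, which changes): 82 mm above the bench when the key stands up, about 76.5 mm when it is latched, 72.5 mm when pressed fully in
- key_4_top (a point): centre of the flat top of one key, 27 mm in diameter (key_4; the names say nothing of the order in the row, which changes): 82 mm above the bench when the key stands up, about 76.5 mm when it is latched, 72.5 mm when pressed fully in
- key_1 (a joint): how far key_1 is pressed down, m: 0 up (off), about 0.0054 latched (on), 0.0095 fully in. Its spring pushes up with 3 N at 0 and 0.4 N more for each mm, 6.8 N fully in. A key let go below 0.0075 goes back to the state it was in; one pressed beyond 0.0090 changes over when let go: an up key latches, the latched key springs up
- key_2 (a joint): how far key_2 is pressed down, m: 0 up (off), about 0.0054 latched (on), 0.0095 fully in. Its spring pushes up with 3 N at 0 and 0.4 N more for each mm, 6.8 N fully in. A key let go below 0.0075 goes back to the state it was in; one pressed beyond 0.0090 changes over when let go: an up key latches, the latched key springs up
- key_3 (a joint): how far key_3 is pressed down, m: 0 up (off), about 0.0054 latched (on), 0.0095 fully in. Its spring pushes up with 3 N at 0 and 0.4 N more for each mm, 6.8 N fully in. A key let go below 0.0075 goes back to the state it was in; one pressed beyond 0.0090 changes over when let go: an up key latches, the latched key springs up
- key_4 (a joint): how far key_4 is pressed down, m: 0 up (off), about 0.0054 latched (on), 0.0095 fully in. Its spring pushes up with 3 N at 0 and 0.4 N more for each mm, 6.8 N fully in. A key let go below 0.0075 goes back to the state it was in; one pressed beyond 0.0090 changes over when let go: an up key latches, the latched key springs up
- cork: cork block, 64 x 73 x 24 mm, left of the air block; loose on the bench, to be left alone. Origin: centre of its underside
- nippers: pliers with black handles, 108 x 144 x 14 mm, behind the air block; loose on the bench, to be left alone. Origin: centre of its underside
- tube: short glass tube, 131 mm long, 10 mm high, close behind the air block; loose on the bench, to be left alone. Origin: centre of its underside
- tweezer: spring tweezers, 60 x 114 x 9 mm, behind the glass tube; loose on the bench, to be left alone. Origin: centre of its underside

How it is judged:
By the outcome, as a careful person would: the job done as asked, in the order asked, and still so for the second after the job is handed in, with the robot touching nothing.
It also fails if it takes over 54 s, if anything falls off the work surface, if the arm or the gripper's body presses on something with over 40 N, if the wrist force passes 120 N, or if a joint passes its speed limit or range.

## Robot

A 6-joint arm with a two-finger parallel gripper is mounted at the origin on a cart in front of the work surface, level with it; the furniture and walls round the work are solid. World frame = base frame: x ahead of the robot, y to its left, z up, the work surface at z = 0. Lengths are in m, angles in degrees, forces in N, time in s.
With the tool pointing down it reaches from about 0.275 to 1 m from the base axis. Payload 8.4 kg.
Tool frame: the origin (TCP) lies on the mounting face of the last link; the fingertips stand 173 mm ahead of it and the grasp point (between the pads) lies 155 mm ahead of it; z points along the fingers, y is the direction in which the jaws open and shut (so a half turn about z gives the same grasp; the last joint's range is limited). The gripper opens to 85 mm and grips with 20 to 120 N. Pads are 22 mm wide; open, the fingers measure 114 mm over their backs; the gripper's body (76 mm by 85 mm) begins 54 mm behind the grasp point. The pads swing forward as they close: fully open they stand 13 mm farther back than shut.
Start: joints at [-64.481, 20.225, 93.587, -0, 66.188, -0.138], TCP at [0.271, -0.563, 0.405] pointing down, gripper open.
Joint ranges: [-150.9, 150.9], [-52.94, 120.26], [3.33, 152.33], [-74.26, 254.26], [0, 154.13], [-172.89, 172.89]. Speed limits (degrees/s): [127.2, 127.2, 159.86, 180, 180, 180].

## Interface

Orientations are given as [roll, pitch, yaw] about the fixed x, y, z axes, in that order (R = Rz(yaw) Ry(pitch) Rx(roll)).
In Python, from station import r gives the robot as it stands.
- The arm moves only by the tool send_rows, never from a script. Its argument "plan" is text: rows parted by semicolons, each of 7 numbers parted by spaces: the finger opening in m, from 0 to 0.0854, then the shift along the tool's x, y, z in m, then the turn, a rotation vector about the tool's x, y, z in rad. In form: hand dx dy dz wx wy wz; .... A call has 1 to 5 rows; each row is the pose to reach, as a shift and turn from the pose commanded when the call began, along the tool's axes at that moment; what a row does not reach only later rows make up. A row lasts 1/10 s, in which the tool goes at most 50 mm and 8.59 degrees, less where a joint would pass 70% of its speed; a pose out of reach is approached as far as the arm can. A call with a gripper value outside its range is refused whole. The fingers move at their own pace and stop on an object; "newtons" is the grip in N (left out, the last holds). Time passes only in rows, so rows that repeat a pose let the fingers close. It gives the time, the measured TCP pose, the force and the opening at its end, in the units of the state.
- r.observe(): the state, without advancing time (a new reading comes with each control period).
- r.get_image(name): name is "scene" or "side" or "wrist"; returns the picture (420x560x3 uint8, red, green, blue); there is no depth.
- r.calibration(name): a dict with "fovy" (degrees; the focal length in pixels is half the picture's height over the tangent of half this angle, whatever the lens; pixels are square), "cx", "cy" (the principal point, pixels), "dist_coeffs" ([k1, k2, p1, p2, k3] as OpenCV has them; the pictures are not rectified), "origin" and "attitude" of the camera in the world; the wrist camera has in their place "T_tool_cam" (4x4, takes a point from camera to tool coordinates, whose origin is the TCP and whose axes are the flange's). Camera axes: x right, y up, looking along -z (the intrinsics and any distortion apply to the point x, -y, -z); pixel columns grow to the right and rows downward; lengths in m; the calibration is good to about 2 mm. A picture is of the moment at which its call begins: read the wrist's pose just before it. calibration takes no time and is no camera call.
- r.close_job(): hands the job in, once; it reports no verdict.
The state is a dict: "t": time; "qpos": joint angles; "dq": joint speeds; "joint_torque": joint torques, N m; "tcp_pos": TCP position; "eef_rot": TCP orientation; "force": force on the tool from outside, world axes, zero at the start; "torque": the same for the moment, N m; "opening": opening from 0.0 (shut) to 1.0 (fully open).
Only numpy, scipy, OpenCV 4.12 (cv2) and the standard library are available. Lean on these libraries where they do the work, as an engineer would, in place of code of your own. Each camera call takes 0.05 s, during which the arm holds its last target.

## Working session

There is one attempt and no reset: what is moved stays moved. The work goes in short steps, Python scripts to look and compute and a tool call to move; the robot and the scene stay as the last step left them, time stands still between calls to the robot, and variables do not carry over. Pictures are saved under pics/ and viewed, and the job is handed in when it is done.

Besides the shell and the picture viewer there is one more tool, called after "Emit:" as a command line: name --argument value ..., lists and objects as JSON in quotes. send_rows: Moves the arm, as the interface text tells. Its arguments: {"type":"object","properties":{"plan":{"type":"string"},"newtons":{"type":"number"}},"required":["plan"]}

```bash
ls; mkdir -p pics
cat > h.py <<'E'
import numpy as np,cv2
from station import r
from scipy.spatial.transform import Rotation as R
def snap(n,f):
    im=np.array(r.get_image(n)); cv2.imwrite('pics/'+f,im[:,:,::-1]); return im
E
python3 - <<'E'
from h import *
print(r.observe())
for n in ['scene','side','wrist']:
    print(n,r.calibration(n)); snap(n,n+'0.png')
E
```

```text
pics
{'t': 0.0, 'qpos': array([-6.44802345e+01,  2.02627027e+01,  9.36302966e+01,  1.80066080e-04,
        6.61888290e+01, -1.37880621e-01]), 'dq': array([ 0.13649492, -0.02737122, -0.1114846 ,  0.00401746,  0.04576516,
        0.03306083]), 'joint_torque': array([-1.16462135e-03, -6.05257416e+01, -3.42063403e+01, -7.06985020e-05,
        9.58168617e-03,  1.32217458e-06]), 'tcp_pos': array([ 0.27051102, -0.56315218,  0.40395004]), 'eef_rot': array([-1.79918172e+02, -3.61551661e-04,  2.56575731e+01]), 'force': array([0.10905309, 0.15147991, 1.34858492]), 'torque': array([ 0.03753563, -0.02273465, -0.00066693]), 'opening': 0.9993890514255341}
scene {'fovy': 52.35239689232688, 'cx': 276.4243117124097, 'cy': 207.0264717432379, 'dist_coeffs': array([-0.05618196,  0.        ,  0.        ,  0.        ,  0.        ]), 'origin': array([ 0.36035011, -0.46982828,  0.72866535]), 'attitude': array([ 44.49999987,   0.18063321, -25.20563851])}
side {'fovy': 53.362431188155995, 'cx': 284.13957512162125, 'cy': 217.13475672635664, 'dist_coeffs': array([0.02392697, 0.        , 0.        , 0.        , 0.        ]), 'origin': array([ 1.18018207, -0.30258925,  0.69802994]), 'attitude': array([48.80018723,  0.85764576, 53.06446143])}
wrist {'fovy': 70.46883444961854, 'cx': 279.6935933634478, 'cy': 206.1292687528589, 'dist_coeffs': array([-0.06339188,  0.        ,  0.        ,  0.        ,  0.        ]), 'T_tool_cam': array([[-3.13496056e-04,  9.46083617e-01,  3.23922355e-01,
         8.27298795e-02],
       [ 9.99999934e-01,  3.56419559e-04, -7.31862731e-05,
        -1.00078404e-03],
       [-1.84692597e-04,  3.23922310e-01, -9.46083666e-01,
         3.07023092e-02],
       [ 0.00000000e+00,  0.00000000e+00,  0.00000000e+00,
         1.00000000e+00]])}
```

View pics/scene0.png

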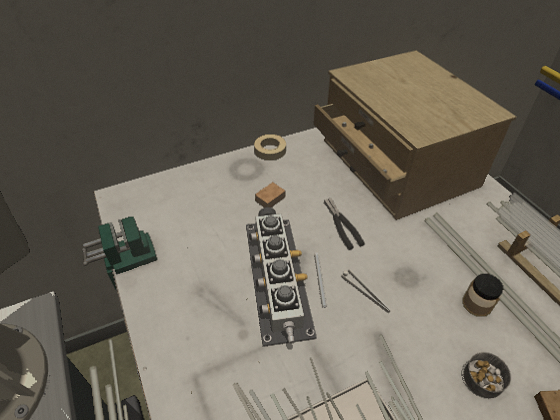

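View pics/side0.png

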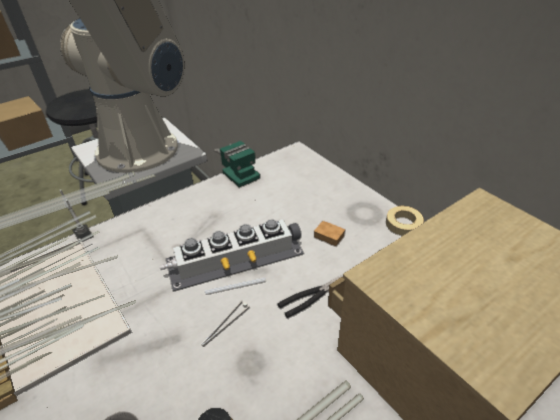

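View pics/wrist0.png

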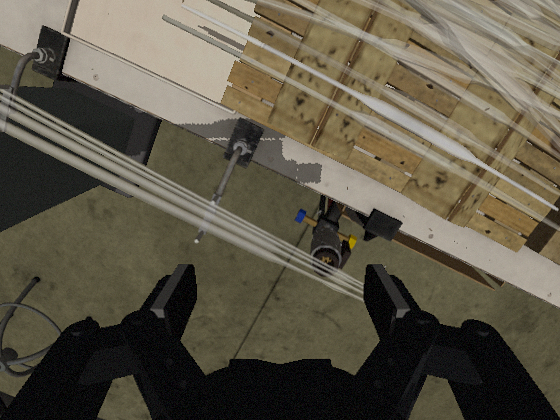

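The scene picture shows the block with keys at about (271,224), (276,244), (280,269) and (286,296). In the side picture they are at about (271,227), (246,232), (220,239) and (192,246). I'll zoom in on both for precise centres.

Run:
```python
import cv2
a=cv2.imread('pics/scene0.png')[200:350,225:345]; cv2.imwrite('pics/sc_z.png',cv2.resize(a,None,fx=4,fy=4,interpolation=cv2.INTER_CUBIC))
a=cv2.imread('pics/side0.png')[205:300,155:315]; cv2.imwrite('pics/si_z.png',cv2.resize(a,None,fx=5,fy=5,interpolation=cv2.INTER_CUBIC))
```

```text
(no output)
```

View pics/sc_z.png

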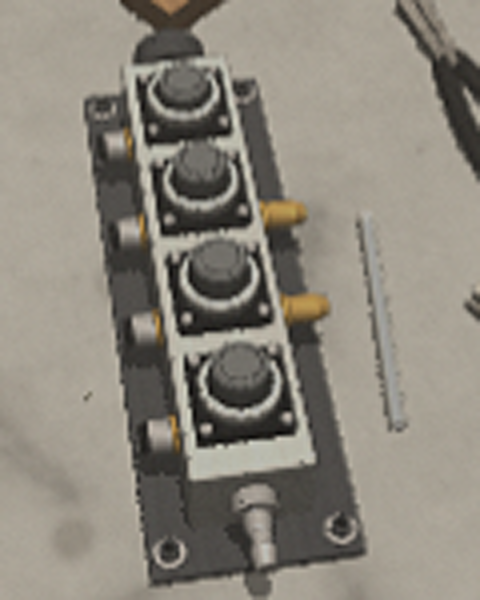

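View pics/si_z.png

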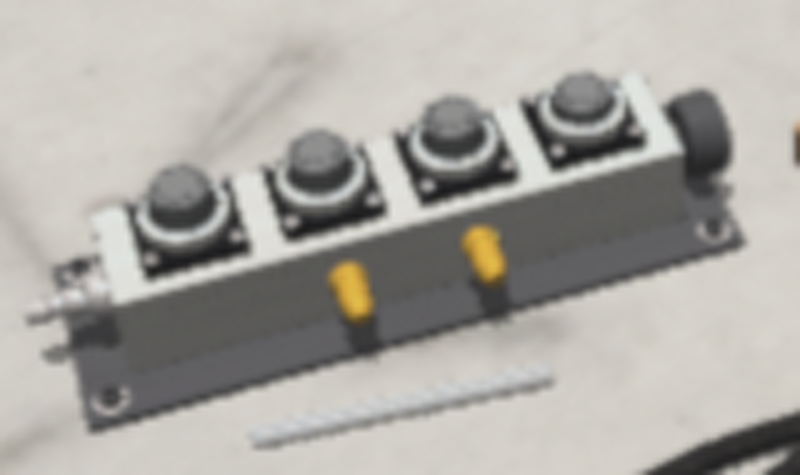

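```bash
cat >> h.py <<'E'
def ray(n,uv,T=None):
    c=r.calibration(n); f=210/np.tan(np.radians(c['fovy']/2))
    K=np.array([[f,0,c['cx']],[0,f,c['cy']],[0,0,1]])
    p=cv2.undistortPoints(np.array(uv,float).reshape(-1,1,2),K,c['dist_coeffs']).reshape(-1,2)
    d=np.c_[p[:,0],-p[:,1],-np.ones(len(p))]
    if n=='wrist':
        M=T@c['T_tool_cam']; o=M[:3,3]; Rm=M[:3,:3]
    else: o=c['origin']; Rm=R.from_euler('xyz',c['attitude'],degrees=True).as_matrix()
    return o,d@Rm.T
def onplane(n,uv,z,T=None):
    o,d=ray(n,uv,T); return o+d*((z-o[2])/d[:,2])[:,None]
def proj(n,P,T=None):
    c=r.calibration(n); f=210/np.tan(np.radians(c['fovy']/2))
    K=np.array([[f,0,c['cx']],[0,f,c['cy']],[0,0,1]])
    if n=='wrist': M=T@c['T_tool_cam']; o=M[:3,3]; Rm=M[:3,:3]
    else: o=c['origin']; Rm=R.from_euler('xyz',c['attitude'],degrees=True).as_matrix()
    q=(np.atleast_2d(P)-o)@Rm; q=q*[1,-1,-1]
    return cv2.projectPoints(q,np.zeros(3),np.zeros(3),K,c['dist_coeffs'])[0].reshape(-1,2)
def tri(n1,u1,n2,u2):
    o1,d1=ray(n1,u1);o2,d2=ray(n2,u2);out=[]
    for a,b in zip(d1,d2):
        s=np.linalg.lstsq(np.c_[a,-b],o2-o1,rcond=None)[0]
        p,q=o1+s[0]*a,o2+s[1]*b; out.append(np.r_[(p+q)/2,np.linalg.norm(p-q)])
    return np.array(out)
def T():
    s=r.observe(); M=np.eye(4); M[:3,:3]=R.from_euler('xyz',s['eef_rot'],degrees=True).as_matrix(); M[:3,3]=s['tcp_pos']; return M
E
python3 - <<'E'
from h import *
np.set_printoptions(precision=4,suppress=True)
sc=np.array([(186,82),(205,158),(220,258),(240,362)])/4+[225,200]-.4
si=np.array([(581,93),(453,115),(319,148),(181,182)])/5+[155,205]-.4
print(tri('scene',sc,'side',si))
print(onplane('scene',sc,.082)); print(onplane('side',si,.082))
pc=np.array([(85,97),(255,82),(367,550),(150,583)])/4+[225,200]-.4
p=onplane('scene',pc,.006);print(p,p.mean(0))
ps=np.array([(90,430),(743,240)])/5+[155,205]-.4
print(onplane('side',ps,.006))
print(r.observe()['t'])
E
```

```text
[[ 0.6052  0.081   0.0766  0.0002]
 [ 0.5895  0.0242  0.0841  0.0004]
 [ 0.5704 -0.0322  0.0823  0.0008]
 [ 0.5534 -0.0888  0.0831  0.0003]]
[[ 0.6031  0.0765  0.082 ]
 [ 0.5903  0.0261  0.082 ]
 [ 0.5705 -0.0325  0.082 ]
 [ 0.5538 -0.0883  0.082 ]]
[[ 0.6103  0.0776  0.082 ]
 [ 0.5876  0.0251  0.082 ]
 [ 0.5699 -0.0317  0.082 ]
 [ 0.5522 -0.0883  0.082 ]]
[[ 0.5747  0.1549  0.006 ]
 [ 0.6676  0.1237  0.006 ]
 [ 0.5845 -0.1601  0.006 ]
 [ 0.488  -0.1324  0.006 ]] [ 0.5787 -0.0035  0.006 ]
[[ 0.5853 -0.1614  0.006 ]
 [ 0.6674  0.1246  0.006 ]]
0.15
```

Both views triangulate to the row. Place 1 (left end) looks latched, at z≈0.0766 against about 0.083 for the others. I'll confirm that by touch. Row direction is about −17°. First I'll raise the arm and shut the fingers.

Emit:
send_rows --plan "0 0 0 -0.04 0 0 0; 0 0 0 -0.08 0 0 0; 0 0.03 -0.03 -0.09 0 0 -0.1; 0 0.06 -0.06 -0.09 0 0 -0.2; 0 0.09 -0.09 -0.09 0 0 -0.3" --newtons 20

```text
t: 0.65
tcp_pos: [0.3129, -0.442, 0.4949]
eef_rot: [180.0, -0.0, 43.0]
force: [1.5, -0.5, 0.1]
opening: 0.144
```

```bash
cat >> h.py <<'E'
def to(p,yaw):
    M=T(); G=np.eye(4); G[:3,:3]=R.from_euler('xyz',[180,0,yaw],degrees=True).as_matrix(); G[:3,3]=p
    D=np.linalg.inv(M)@G; s=r.observe()
    print('t',s['t'],'tcp',s['tcp_pos'].round(4),s['eef_rot'].round(2),'F',s['force'].round(2),'op',round(s['opening'],3))
    print('shift',D[:3,3].round(4),'rot',R.from_matrix(D[:3,:3]).as_rotvec().round(4))
E
python3 -c "
from h import *
to([.6057,.0821,.42],73)"
```

```text
t 0.65 tcp [ 0.3129 -0.442   0.4949] [ 1.7997e+02 -1.0000e-02  4.3030e+01] F [ 1.51 -0.53  0.13] op 0.144
shift [ 0.5717 -0.1834  0.0749] rot [ 6.000e-04  1.000e-04 -5.232e-01]
```

Emit:
send_rows --plan "0 0.045 -0.014 0 0 0 -0.08; 0 0.09 -0.028 0 0 0 -0.16; 0 0.135 -0.042 0 0 0 -0.24; 0 0.18 -0.056 0 0 0 -0.32; 0 0.225 -0.07 0 0 0 -0.4"

```text
t: 1.15
tcp_pos: [0.4306, -0.2371, 0.4947]
eef_rot: [180.0, 0.0, 65.9]
force: [-0.0, 0.1, 0.0]
opening: 0.004
```

```bash
python3 -c "
from h import *
to([.6057,.0821,.42],73)"
```

```text
t 1.15 tcp [ 0.4306 -0.2371  0.4947] [179.99   0.    65.94] F [-0.01  0.13  0.05] op 0.004
shift [0.3629 0.0298 0.0747] rot [ 0.0002  0.     -0.1232]
```

Emit:
send_rows --plan "0 0.045 0.004 0.005 0 0 -0.03; 0 0.09 0.008 0.012 0 0 -0.06; 0 0.135 0.012 0.02 0 0 -0.09; 0 0.18 0.016 0.03 0 0 -0.123; 0 0.225 0.02 0.04 0 0 -0.123"

```text
t: 1.65
tcp_pos: [0.5413, -0.0401, 0.4543]
eef_rot: [180.0, 0.0, 72.9]
force: [1.0, -0.4, 1.1]
opening: -0.002
```

```bash
python3 -c "
from h import *
to([.6057,.0821,.36],73)"
```

```text
t 1.65 tcp [ 0.5413 -0.0401  0.4543] [179.99   0.    72.88] F [ 1.   -0.39  1.12] op -0.002
shift [0.1358 0.0256 0.0943] rot [ 0.0001  0.     -0.002 ]
```

Emit:
send_rows --plan "0 0.045 0.008 0.02 0 0 -0.002; 0 0.09 0.017 0.045 0 0 -0.002; 0 0.135 0.0255 0.07 0 0 -0.002; 0 0.135 0.0255 0.07 0 0 -0.002; 0 0.135 0.0255 0.07 0 0 -0.002"

```text
t: 2.15
tcp_pos: [0.6049, 0.0804, 0.3834]
eef_rot: [-179.9, 0.1, 73.0]
force: [0.0, -0.6, -0.2]
opening: 0.001
```

Run:
```python
from h import *
to([.6057,.0821,.28],73)
M=T(); im=snap('wrist','w1.png')
P=np.array([[.6057-.0174*i,.0821-.0574*i,.082-(.0055 if i==0 else 0)] for i in range(4)])
print(proj('wrist',P,M).round(1)); np.save('M1.npy',M)
```

```text
t 2.15 tcp [0.6049 0.0804 0.3834] [-1.7987e+02  7.0000e-02  7.3050e+01] F [ 0.03 -0.64 -0.21] op 0.001
shift [0.002  0.0005 0.1034] rot [-0.0022  0.0012  0.0008]
[[281.9 193.3]
 [281.9 251.5]
 [281.9 300.6]
 [281.8 343.3]]
```

View pics/w1.png

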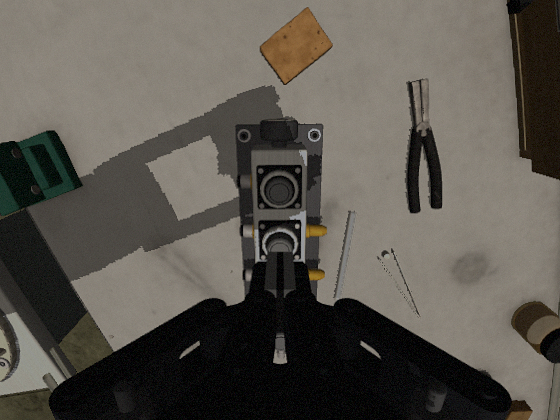

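Run:
```python
import cv2
a=cv2.imread('pics/w1.png')[110:280,230:330]; cv2.imwrite('pics/w1z.png',cv2.resize(a,None,fx=3.5,fy=3.5,interpolation=cv2.INTER_CUBIC))
```

```text
(no output)
```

View pics/w1z.png

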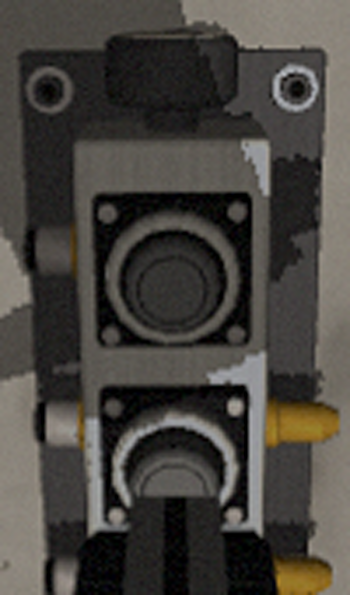

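Run:
```python
from h import *
np.set_printoptions(precision=4,suppress=True)
M=np.load('M1.npy'); g=lambda x,y:(np.array([x,y])/3.5+[230,110]-.35)
for p,z in [((171,289),.0765),((172,277),.068),((175,480),.082),((48,90),.006),((296,88),.006)]: print(onplane('wrist',g(*p),z,M))
```

```text
[[0.6029 0.0841 0.0765]]
[[0.6034 0.0851 0.068 ]]
[[0.5876 0.0304 0.082 ]]
[[0.5778 0.1411 0.006 ]]
[[0.6555 0.118  0.006 ]]
```

Emit:
send_rows --plan "0 0.002 0 0.04 0 0 0; 0 0.002 0 0.08 0 0 0; 0 0.002 0 0.11 0 0 0; 0 0.002 0 0.119 0 0 0; 0 0.002 0 0.119 0 0 0"

```text
t: 2.7
tcp_pos: [0.6053, 0.0802, 0.2657]
eef_rot: [-179.9, 0.0, 72.9]
force: [-0.1, 0.3, 1.3]
opening: 0.002
```

Run:
```python
from h import *
to([.6045,.083,.26],73)
to([.6045,.083,.26],73)
```

```text
t 2.7 tcp [0.6053 0.0802 0.2657] [-1.7994e+02  4.0000e-02  7.2850e+01] F [-0.12  0.26  1.29] op 0.002
shift [ 0.0024 -0.0016  0.0057] rot [-0.0011  0.0006 -0.0026]
t 2.7 tcp [0.6053 0.0802 0.2657] [-1.7994e+02  4.0000e-02  7.2850e+01] F [-0.12  0.26  1.29] op 0.002
shift [ 0.0024 -0.0016  0.0057] rot [-0.0011  0.0006 -0.0026]
```

Emit:
send_rows --plan "0 0.0025 -0.001 0.005 0 0 0; 0 0.0025 -0.001 0.009 0 0 0; 0 0.0025 -0.001 0.009 0 0 0"

```text
t: 3.0
tcp_pos: [0.6056, 0.0841, 0.2574]
eef_rot: [179.9, -0.0, 72.9]
force: [-0.6, -0.7, 0.3]
opening: -0.001
```

Emit:
send_rows --plan "0 0 0 0.001 0 0 0; 0 0 0 0.0015 0 0 0; 0 0 0 0.0015 0 0 0"

```text
t: 3.3
tcp_pos: [0.6054, 0.0841, 0.2553]
eef_rot: [180.0, -0.0, 72.9]
force: [-1.1, -0.0, -0.3]
opening: -0.001
```

Emit:
send_rows --plan "0 0 0 0.001 0 0 0; 0 0 0 0.0015 0 0 0; 0 0 0 0.0015 0 0 0"

```text
t: 3.6
tcp_pos: [0.6053, 0.084, 0.2535]
eef_rot: [-180.0, 0.0, 72.9]
force: [-0.0, -0.1, -0.1]
opening: 0.004
```

Emit:
send_rows --plan "0 0 0 0.001 0 0 0; 0 0 0 0.001 0 0 0; 0 0 0 0.001 0 0 0"

```text
t: 3.9
tcp_pos: [0.6054, 0.0841, 0.2526]
eef_rot: [-180.0, 0.0, 72.9]
force: [0.0, 0.8, -0.1]
opening: -0.001
```

Emit:
send_rows --plan "0 0 0 0.001 0 0 0; 0 0 0 0.001 0 0 0; 0 0 0 0.001 0 0 0"

```text
t: 4.2
tcp_pos: [0.6053, 0.084, 0.2516]
eef_rot: [-180.0, 0.0, 72.9]
force: [0.7, 0.1, 0.1]
opening: 0.002
```

Emit:
send_rows --plan "0 0 0 0.001 0 0 0; 0 0 0 0.001 0 0 0; 0 0 0 0.001 0 0 0"

```text
t: 4.5
tcp_pos: [0.6053, 0.084, 0.2507]
eef_rot: [-180.0, 0.0, 72.9]
force: [-0.8, 0.2, 0.1]
opening: 0.001
```

Emit:
send_rows --plan "0 0 0 0.0007 0 0 0; 0 0 0 0.0007 0 0 0; 0 0 0 0.0007 0 0 0"

```text
t: 4.8
tcp_pos: [0.6054, 0.084, 0.25]
eef_rot: [180.0, -0.0, 72.9]
force: [-0.2, -0.7, -0.4]
opening: -0.001
```

Emit:
send_rows --plan "0 0 0 0.0007 0 0 0; 0 0 0 0.0007 0 0 0; 0 0 0 0.0007 0 0 0"

```text
t: 5.1
tcp_pos: [0.6054, 0.084, 0.2496]
eef_rot: [180.0, -0.0, 72.9]
force: [-1.5, -0.8, 4.6]
opening: -0.003
```

Run:
```python
from h import *
s=r.observe(); print(s['force'],s['tcp_pos'])
```

```text
[-1.52608413 -0.84851633  4.58795144] [0.60542177 0.08402969 0.24958788]
```

Place 1 first makes contact at tip height ≈76.6 mm with 4.6 N, so it is latched. I'll lift and go on to place 2.

Emit:
send_rows --plan "0 0 0 -0.02 0 0 0; 0 -0.03 0 -0.02 0 0 0; 0 -0.06 0 -0.02 0 0 0; 0 -0.06 0 -0.011 0 0 0; 0 -0.06 0 -0.0085 0 0 0"

```text
t: 5.6
tcp_pos: [0.5874, 0.0263, 0.2569]
eef_rot: [-179.9, 0.0, 72.8]
force: [-0.8, 0.1, 0.1]
opening: -0.002
```

Emit:
send_rows --plan "0 0 0 0 0 0 0; 0 0 0 0 0 0 0"

```text
t: 5.8
tcp_pos: [0.588, 0.0274, 0.2576]
eef_rot: [-180.0, -0.0, 73.0]
force: [0.2, 0.8, 0.2]
opening: -0.001
```

Run:
```python
from h import *
to([.588,.0266,.255],73)
snap('scene','s2.png');snap('side','d2.png')
a=cv2.imread('pics/s2.png')[150:350,205:345]; cv2.imwrite('pics/s2z.png',cv2.resize(a,None,fx=3,fy=3,interpolation=cv2.INTER_CUBIC))
a=cv2.imread('pics/d2.png')[155:300,155:315]; cv2.imwrite('pics/d2z.png',cv2.resize(a,None,fx=4,fy=4,interpolation=cv2.INTER_CUBIC))
```

```text
t 5.8 tcp [0.588  0.0274 0.2576] [-1.7999e+02 -1.0000e-02  7.2970e+01] F [0.17 0.75 0.2 ] op -0.001
shift [-0.0008  0.0002  0.0026] rot [-0.0002 -0.0001 -0.0006]
```

View pics/s2z.png

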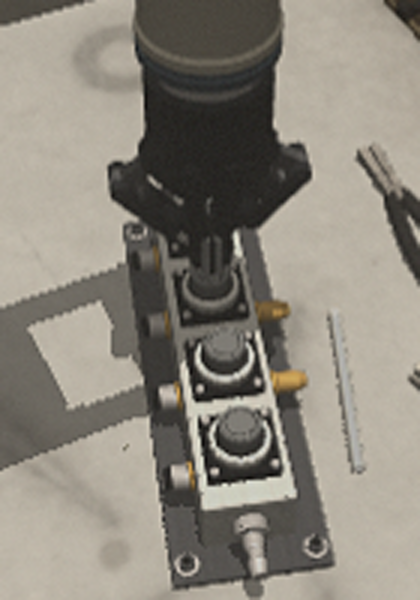

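View pics/d2z.png

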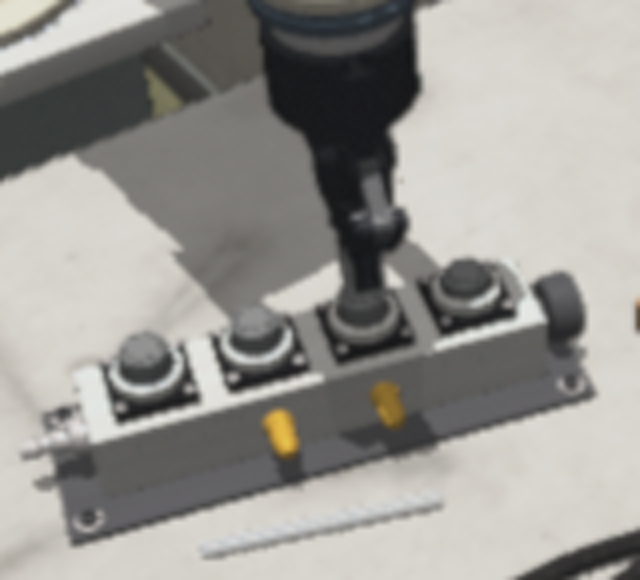

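The fingertips stand right over key 2 in both views. In steps down from tip 84.6:

Emit:
send_rows --plan "0 0 0 0.001 0 0 0; 0 0 0 0.0015 0 0 0; 0 0 0 0.0015 0 0 0"

```text
t: 6.2
tcp_pos: [0.5877, 0.0268, 0.2563]
eef_rot: [-180.0, -0.0, 72.9]
force: [-0.8, -0.4, -0.5]
opening: -0.001
```

Emit:
send_rows --plan "0 0 0 0.0008 0 0 0; 0 0 0 0.0008 0 0 0; 0 0 0 0.0008 0 0 0"

```text
t: 6.5
tcp_pos: [0.5878, 0.0267, 0.2555]
eef_rot: [180.0, -0.0, 72.9]
force: [0.2, 0.4, 0.0]
opening: -0.002
```

Emit:
send_rows --plan "0 0 0 0.0008 0 0 0; 0 0 0 0.0008 0 0 0; 0 0 0 0.0008 0 0 0"

```text
t: 6.8
tcp_pos: [0.5878, 0.0267, 0.2548]
eef_rot: [180.0, -0.0, 72.9]
force: [-1.0, -0.2, 3.3]
opening: 0.001
```

Place 2 makes contact at tip ≈81.9 mm, so it is up. On to place 3.

Emit:
send_rows --plan "0 0 0 -0.014 0 0 0; 0 -0.03 0 -0.014 0 0 0; 0 -0.06 0 -0.014 0 0 0; 0 -0.06 0 -0.005 0 0 0; 0 -0.06 0 -0.003 0 0 0"

```text
t: 7.3
tcp_pos: [0.5699, -0.031, 0.2576]
eef_rot: [-180.0, -0.0, 72.8]
force: [0.0, -0.2, -0.6]
opening: -0.003
```

Emit:
send_rows --plan "0 0 0 0 0 0 0; 0 0 0 0.001 0 0 0; 0 0 0 0.001 0 0 0"

```text
t: 7.6
tcp_pos: [0.5704, -0.03, 0.2567]
eef_rot: [180.0, -0.0, 73.0]
force: [-1.2, -0.3, -0.9]
opening: -0.002
```

Emit:
send_rows --plan "0 0 0 0.0008 0 0 0; 0 0 0 0.0008 0 0 0; 0 0 0 0.0008 0 0 0"

```text
t: 7.9
tcp_pos: [0.5702, -0.0305, 0.2559]
eef_rot: [180.0, -0.0, 72.9]
force: [-0.1, -0.6, -0.1]
opening: 0.003
```

Emit:
send_rows --plan "0 0 0 0.0008 0 0 0; 0 0 0 0.0008 0 0 0; 0 0 0 0.0008 0 0 0"

```text
t: 8.2
tcp_pos: [0.5702, -0.0307, 0.2553]
eef_rot: [180.0, -0.0, 72.9]
force: [-0.6, 2.0, 3.3]
opening: 0.0
```

Emit:
send_rows --plan "0 0 0 0.0004 0 0 0; 0 0 0 0.0004 0 0 0"

```text
t: 8.4
tcp_pos: [0.5702, -0.0307, 0.2548]
eef_rot: [180.0, -0.0, 72.9]
force: [-0.6, 0.2, 3.2]
opening: 0.006
```

Emit:
send_rows --plan "0 0 0 -0.014 0 0 0; 0 -0.03 0 -0.014 0 0 0; 0 -0.06 0 -0.014 0 0 0; 0 -0.06 0 -0.005 0 0 0; 0 -0.06 0 -0.003 0 0 0"

```text
t: 8.9
tcp_pos: [0.5522, -0.0884, 0.2575]
eef_rot: [-180.0, -0.0, 72.8]
force: [-0.1, -0.1, 0.5]
opening: 0.005
```

Emit:
send_rows --plan "0 0 0 0 0 0 0; 0 0 0 0.001 0 0 0; 0 0 0 0.001 0 0 0"

```text
t: 9.2
tcp_pos: [0.5527, -0.0874, 0.2567]
eef_rot: [180.0, -0.0, 73.0]
force: [-0.4, -0.6, 0.0]
opening: 0.003
```

Emit:
send_rows --plan "0 0 0 0.0008 0 0 0; 0 0 0 0.0008 0 0 0; 0 0 0 0.0008 0 0 0"

```text
t: 9.5
tcp_pos: [0.5525, -0.0879, 0.2559]
eef_rot: [180.0, -0.0, 72.9]
force: [-0.2, -0.2, 0.0]
opening: -0.003
```

Emit:
send_rows --plan "0 0 0 0.0008 0 0 0; 0 0 0 0.0008 0 0 0; 0 0 0 0.0008 0 0 0"

```text
t: 9.8
tcp_pos: [0.5526, -0.088, 0.2553]
eef_rot: [180.0, -0.0, 72.9]
force: [-0.4, 0.8, 2.6]
opening: -0.0
```

Emit:
send_rows --plan "0 0 0 0.0004 0 0 0; 0 0 0 0.0004 0 0 0"

```text
t: 10.0
tcp_pos: [0.5526, -0.088, 0.2548]
eef_rot: [180.0, -0.0, 72.9]
force: [-0.2, 0.6, 2.3]
opening: 0.004
```

Emit:
send_rows --plan "0 0 0 -0.016 0 0 0; 0 0.04 0 -0.016 0 0 0; 0 0.08 0 -0.016 0 0 0; 0 0.12 0 -0.016 0 0 0; 0 0.15 0 -0.016 0 0 0"

```text
t: 10.5
tcp_pos: [0.597, 0.0572, 0.2706]
eef_rot: [180.0, -0.0, 72.9]
force: [0.8, -0.3, -0.7]
opening: 0.003
```

Emit:
send_rows --plan "0 0.03 0 0 0 0 0; 0 0.03 0 0 0 0 0; 0 0.03 0 0 0 0 0"

```text
t: 10.8
tcp_pos: [0.6051, 0.0843, 0.2703]
eef_rot: [-180.0, 0.0, 73.0]
force: [-1.3, 0.9, -0.4]
opening: 0.0
```

Run:
```python
from h import *
to([.605,.084,.25],73)
snap('scene','s3.png')
a=cv2.imread('pics/s3.png')[150:350,205:345]; cv2.imwrite('pics/s3z.png',cv2.resize(a,None,fx=3,fy=3,interpolation=cv2.INTER_CUBIC))
```

```text
t 10.8 tcp [0.6051 0.0843 0.2703] [-1.7997e+02  4.0000e-02  7.3020e+01] F [-1.28  0.94 -0.37] op 0.0
shift [-0.0004 -0.      0.0203] rot [-0.0006  0.0007  0.0003]
```

View pics/s3z.png

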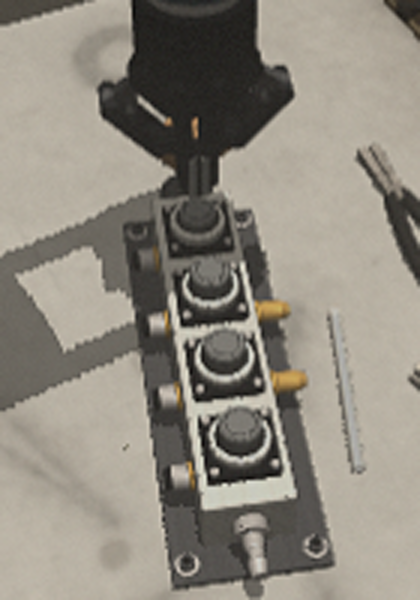

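Places 3 and 4 were up too (contact at tip ≈82 mm, about 2–3 N each), and all four are still in their original states. Now I press place 1 fully in.

Emit:
send_rows --plan "0 0 0 0.01 0 0 0; 0 0 0 0.019 0 0 0; 0 0 0 0.021 0 0 0; 0 0 0 0.023 0 0 0; 0 0 0 0.0245 0 0 0"

```text
t: 11.35
tcp_pos: [0.605, 0.0832, 0.246]
eef_rot: [-179.9, 0.1, 72.9]
force: [-2.9, -2.7, 7.2]
opening: -0.001
```

Emit:
send_rows --plan "0 0 0 0.0005 0 0 0; 0 0 0 0.0008 0 0 0; 0 0 0 0.0008 0 0 0"

```text
t: 11.65
tcp_pos: [0.605, 0.0832, 0.246]
eef_rot: [-179.9, 0.1, 72.9]
force: [-5.1, -3.3, 12.3]
opening: -0.0
```

12 N and no further travel, so the key is at its stop. I release it straight up.

Emit:
send_rows --plan "0 0 0 -0.003 0 0 0; 0 0 0 -0.008 0 0 0; 0 0 0 -0.02 0 0 0; 0 0 0 -0.05 0 0 0; 0 0 0 -0.09 0 0 0"

```text
t: 12.15
tcp_pos: [0.6047, 0.0839, 0.3351]
eef_rot: [-179.8, 0.1, 72.9]
force: [1.3, 0.3, -0.0]
opening: -0.0
```

Emit:
send_rows --plan "0 0 0 -0.04 0 0 0; 0 0 0 -0.08 0 0 0; 0 0 0 -0.1 0 0 0; 0 0 0 -0.1 0 0 0; 0 0 0 -0.1 0 0 0"

```text
t: 12.65
tcp_pos: [0.6051, 0.084, 0.4356]
eef_rot: [180.0, -0.0, 72.9]
force: [0.5, 0.2, -0.4]
opening: 0.002
```

Run:
```python
from h import *
to([.605,.084,.25],73)
snap('scene','s4.png');snap('side','d4.png')
a=cv2.imread('pics/s4.png')[200:350,225:345]; cv2.imwrite('pics/s4z.png',cv2.resize(a,None,fx=4,fy=4,interpolation=cv2.INTER_CUBIC))
a=cv2.imread('pics/d4.png')[205:300,155:315]; cv2.imwrite('pics/d4z.png',cv2.resize(a,None,fx=5,fy=5,interpolation=cv2.INTER_CUBIC))
```

```text
t 12.65 tcp [0.6051 0.084  0.4356] [ 1.7997e+02 -2.0000e-02  7.2920e+01] F [ 0.5   0.22 -0.43] op 0.002
shift [-1.000e-04 -2.000e-04  1.856e-01] rot [ 0.0006 -0.0004 -0.0013]
```

View pics/s4z.png

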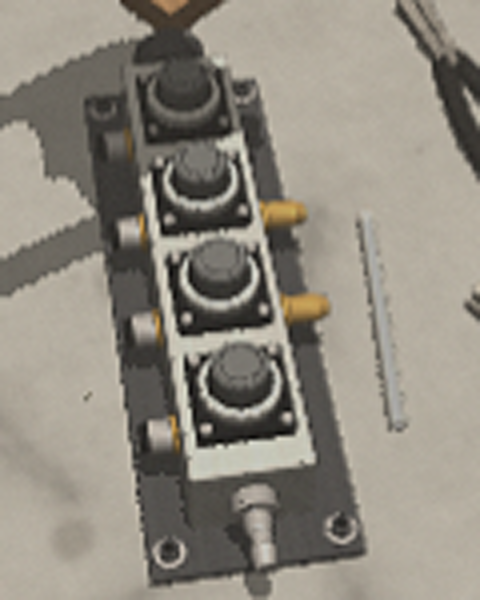

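View pics/d4z.png

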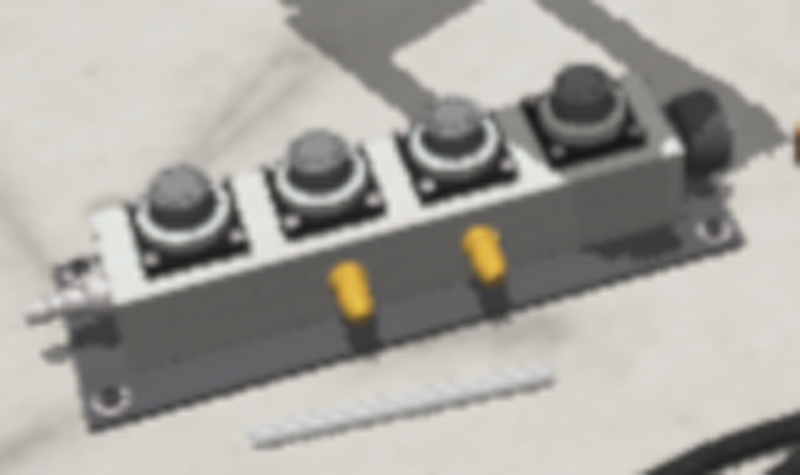

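In the side view key 1's top edge has risen from row ≈72 to ≈63 in the zoom, so it now stands up like the others. In both views the loose things have not moved.

```bash
python3 -c "
from station import r
print(r.close_job())"
```

```text
the job is handed in; nothing more can be done
None
```

The latched valve was at place 1, the left end of the row. I pressed it fully in and let it spring up, and all four keys now stand up. The job is handed in, at about 12.8 s of the 54 s allowed.

- **Taps, left to right:** place 1 made contact at a tip height of about 76.6 mm with 4.6 N, so it was latched. Places 2, 3 and 4 made contact at about 82 mm with 2–3 N, so they were up. No tap went deep enough to switch a key over.
- **Press:** key 1 went to its hard stop, with 12 N and no further travel. I then released it straight up and raised the hand so the fingertips were about 180 mm above the keys.
- **Last checks:** the final scene and side pictures show all four keys up and the glass tube where it was. The parts of the cork and nippers in view look unmoved, but I did not check the whole of them or the tweezers in the final pictures. The wrist force was back to about zero.
- **Small disagreements:** the cameras differed by 2–3 mm on key positions along the row. The measured stop was about 0.3–0.5 mm higher than the nominal 72.5 mm. Neither affected the result. I did not tap key 1 again after releasing it; that it stands up rests on the pictures.

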